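# Probe the three test points of a board in its repair cradle

## Task

Take the orange-handled test probe out of its stand and touch its spring tip onto the board's three test points in the order red, yellow, blue: each time hold the probe square to the leaning board and press gently for a moment, so that the tip springs in by a few millimetres but never all the way. Then put the probe back in its stand, upright and fully home, let go, and leave the meter, the solder spool and the bottle where they are.

Things in the scene. Friction and masses are not known exactly. Their poses are not given: they have to be found in the camera images.
- probe_grip (a point): Point to grip the probe, inside its orange square handle (26 x 26 x 60 mm), on the axis: 28 mm below the handle's top end, 32 mm above the guard flange's upper face, 38 mm above the flange's underside, 138 mm from the end of the free tip. z runs along the probe from tip to handle; x and y are square to the handle's flat sides.
- probe_tip (a point): The very end of the probe's brass tip, a pin 6 mm across with a round end that slides 14 mm into the barrel against a spring; z points from the tip up along the probe towards the handle.
- plunger (a joint): How far the spring tip is pushed in: 0 m free, 0.014 m all the way in. It begins to move at about 2 N and needs about 0.45 N more per mm (about 4 N at 5 mm, 8 N all the way in). It springs back.
- point_red (a point): The red test point: centre of the top of a brass disc 22 mm across and 3 mm high, on a red square of 40 mm. z is the board's normal, out of the board: it leans 32 degrees from vertical towards the cradle's front (the robot's side); x points up the slope, y along the row.
- point_yellow (a point): The yellow test point: centre of the top of a brass disc 22 mm across and 3 mm high, on a yellow square of 40 mm. z is the board's normal, out of the board: it leans 32 degrees from vertical towards the cradle's front (the robot's side); x points up the slope, y along the row.
- point_blue (a point): The blue test point: centre of the top of a brass disc 22 mm across and 3 mm high, on a blue square of 40 mm. z is the board's normal, out of the board: it leans 32 degrees from vertical towards the cradle's front (the robot's side); x points up the slope, y along the row.
- cradle: Fixed cradle, foot 190 x 240 mm, holding a green circuit board (160 mm up the slope, 224 mm along y) that leans at 32 degrees from level, low edge to the robot, high edge 135 mm up. Origin: middle of the foot's underside; x away from the front, y along the row of test points. They stand 90 mm up, 42 to 70 mm apart, colours in any order; parts up to 20 mm high on the board keep 45 mm from the row.
- stand_mouth (a point): Centre of the mouth, at rim height, of the probe's fixed stand: an upright steel tube on a dark foot 100 mm across, 127 mm high. Inside 30 mm wide, flared to 42 mm over the top 19 mm (rim 50 mm outside), 110 mm deep. The probe is home when its flange rests on the rim, its grip point 38 mm above this point. z up.
- meter: Bystander, loose: yellow hand multimeter lying flat, 150 x 78 x 46 mm. Origin: middle of its underside.
- spool: Bystander, loose: grey solder spool standing on end, 60 mm across, 60 mm high. Origin: middle of its underside.
- bottle: Bystander, loose: white bottle with a red cap, 52 mm across, 130 mm high. Origin: middle of its underside.
- probe: Hand probe, loose, 120 to 200 g, 166 mm long, tip down in its stand at the start: orange square handle, below it a black round guard flange 56 mm across and 6 mm thick, a black barrel 22 mm across and 50 mm long that tapers to a brass tip pin. Origin: the end of the free tip; z from tip to handle, x and y square to the handle's flats.
Not all that is in view belongs to the job. Of the things that look like the part that bears stand_mouth, the middle-sized one is meant.

How it is judged:
By the outcome, as a careful person would: the job done as asked, in the order asked, and still so for the second after the job is handed in, with the robot touching nothing.
It also fails if it takes over 59 s, if anything falls off the work surface, if the arm or the gripper's body presses on something with over 40 N, if the wrist force passes 120 N, or if a joint passes its speed limit or range.

## Robot

A 6-joint arm with a two-finger parallel gripper is mounted at the origin on the work surface. World frame = base frame: x ahead of the robot, y to its left, z up, the work surface at z = 0. Lengths are in m, angles in rad, forces in N, time in s.
With the tool pointing down it reaches from about 0.25 to 0.775 m from the base axis. Payload 4 kg.
Tool frame: the origin (TCP) lies on the centre line of the jaws, within the pads' length; the fingertips stand 8 mm ahead of it and the grasp point (between the pads) lies 11 mm behind it; z points along the fingers, y is the direction in which the jaws open and shut (so a half turn about z gives the same grasp; the last joint's range is limited). The gripper opens to 94 mm and grips with 3 to 60 N. Pads are 16 mm wide; open, the fingers measure 119 mm over their backs; the gripper's body (75 mm by 177 mm) begins 78 mm behind the grasp point.
Start: joints at [-1.369, 0.087, 1.371, -0, 1.684, -0.103], TCP at [0.165, -0.525, 0.214] pointing down, gripper open.
Joint ranges: [-3.1, 3.1], [-0.76, 2.03], [0.27, 2.55], [-1.08, 4.22], [0.17, 2.65], [-2.57, 2.57]. Speed limits (rad/s): [2.79, 2.79, 3.14, 3.14, 3.14, 3.14].

## Interface

Orientations are given as [roll, pitch, yaw] about the fixed x, y, z axes, in that order (R = Rz(yaw) Ry(pitch) Rx(roll)).
In Python, from bench import * gives the robot as it stands.
- The arm moves only by the tool step_arm, never from a script. Its argument "steps" is a list of rows, each an object of numbers: "jaw": the opening, from 0 (shut) to 1 (fully open); "tx", "ty", "tz": the shift along the tool's x, y, z in m; "ax", "ay", "az": the turn, a rotation vector about the tool's x, y, z in rad. In form: [{"jaw": .., "tx": .., "ty": .., "tz": .., "ax": .., "ay": .., "az": ..}, ...]. A call has 1 to 8 rows; each row is the pose to reach, as a shift and turn from the pose measured when the call began, along the tool's axes at that moment; what a row does not reach only later rows make up. A row lasts 1/10 s, in which the tool goes at most 50 mm and 8.59 degrees, less where a joint would pass 70% of its speed; a pose out of reach is approached as far as the arm can. A call with a gripper value outside its range is refused whole. The fingers move at their own pace and stop on an object; the grip force is fixed at half the most. Time passes only in rows, so rows that repeat a pose let the fingers close. It gives the time, the measured TCP pose, the force and the opening at its end, in the units of the state.
- get_obs(): the state, without advancing time (a new reading comes with each control period).
- snapshot(name): name is "scene" or "top"; returns (picture, depth): 480x640x3 uint8, red, green, blue; 480x640 float32, m along the optical axis (not along the pixel's ray), 0 where there is no reading.
- camera_model(name): a dict with "intrinsics" (3x3 intrinsics, pixels), "origin" and "orientation" of the camera in the world. Camera axes: x right, y down, z forward; pixel columns grow to the right and rows downward; lengths in m; the calibration is good to about 2 mm. A picture is of the moment at which its call begins. camera_model takes no time and is no camera call.
- close_job(): hands the job in, once; it reports no verdict.
Trained networks look in the newest picture that a camera, given by its name, has taken for a name from the list of things; names that differ only in an ending like _2 or _b are one class to them, and where a whole thing is asked for, a point or a joint stands for the part that bears it (a point fixed in the world has none). Each returns a list of dicts, best first, with "confidence" (0 to 1); they miss things now and then, are a little off and sometimes report something else, mostly with a low value. They report only what shows in the picture. A call takes as long as a camera call. They do not tell look-alikes from the thing itself.
- silhouettes(camera, query): "pixels" (480x640 bool, what is visible of it) and "rect" ([left, top, right, bottom] in pixels, round what is visible of it).
The state is a dict: "time": time; "joint_positions": joint angles; "qvel": joint speeds; "joint_torque": joint torques, N m; "tool_pos": TCP position; "ee_rot": TCP orientation; "wrist_force": force on the tool from outside, world axes, zero at the start; "wrist_torque": the same for the moment, N m; "width": finger opening in m.
Only numpy, scipy, OpenCV 4.12 (cv2) and the standard library are available. Lean on these libraries where they do the work, as an engineer would, in place of code of your own. Each camera call takes 0.05 s, during which the arm holds its last target. There are 200 camera calls.

## Working session

There is one attempt and no reset: what is moved stays moved. The work goes in short steps, Python scripts to look and compute and a tool call to move; the robot and the scene stay as the last step left them, time stands still between calls to the robot, and variables do not carry over. Pictures are saved under pics/ and viewed, about 8 in all and at most 12, crops included, and the job is handed in when it is done.

Besides the shell and the picture viewer there is one more tool, called after "Emit:" by a JSON object that holds its "method" and its "body", one argument or row to a line. step_arm: Moves the arm, as the interface text tells. Its arguments: {"type":"object","properties":{"steps":{"type":"array"}},"required":["steps"]}

```bash
mkdir -p pics; ls; python3 - <<'E'
from bench import *
import cv2,numpy as np
o=get_obs();print({k:np.round(v,3).tolist() for k,v in o.items()})
ims=[]
for c in("scene","top"):
    p,d=snapshot(c);ims.append(p);np.savez(f'/tmp/{c}.npz',p=p,d=d);m=camera_model(c);print(c,m)
    cv2.imwrite(f'pics/{c}0.png',p[:,:,::-1])
    for q in("probe","stand_mouth","cradle","meter","spool","bottle"):
        try:print(c,q,[(round(r['confidence'],2),np.round(r['rect']).tolist()) for r in silhouettes(c,q)][:4])
        except Exception as e:print(c,q,e)
E
```

```text
pics
{'time': 0.0, 'joint_positions': [-1.369, 0.088, 1.372, 0.0, 1.684, -0.103], 'qvel': [-0.001, 0.002, -0.001, 0.001, -0.001, -0.001], 'joint_torque': [-0.001, -34.018, -30.243, 0.072, 0.033, -0.0], 'tool_pos': [0.165, -0.524, 0.212], 'ee_rot': [-3.139, -0.0, 0.305], 'wrist_force': [-0.971, 0.219, -0.54], 'wrist_torque': [0.039, -0.02, 0.001], 'width': 0.094}
scene {'intrinsics': array([[538.77254449,   0.        , 316.81089014],
       [  0.        , 538.77254449, 245.98291108],
       [  0.        ,   0.        ,   1.        ]]), 'origin': array([ 0.97079486, -0.48456675,  1.09648297]), 'orientation': array([-2.56168721e+00,  7.64961725e-04,  7.01829942e-01])}
scene probe [(0.7, [345.0, 193.0, 369.0, 224.0])]
scene stand_mouth [(0.97, [380.0, 229.0, 440.0, 313.0]), (0.94, [332.0, 223.0, 376.0, 262.0]), (0.79, [374.0, 184.0, 402.0, 227.0])]
scene cradle [(0.89, [214.0, 300.0, 340.0, 434.0])]
scene meter [(0.73, [236.0, 199.0, 300.0, 262.0]), (0.32, [342.0, 192.0, 373.0, 226.0])]
scene spool [(0.61, [103.0, 374.0, 142.0, 411.0])]
scene bottle [(0.95, [386.0, 105.0, 410.0, 149.0])]
top {'intrinsics': array([[592.16570506,   0.        , 322.97891333],
       [  0.        , 592.16570506, 246.5938349 ],
       [  0.        ,   0.        ,   1.        ]]), 'origin': array([0.46474237, 0.00517506, 1.62304463]), 'orientation': array([-3.06705877,  0.00853329, -1.57117244])}
top probe [(0.55, [269.0, 238.0, 291.0, 258.0]), (0.42, [400.0, 218.0, 419.0, 236.0])]
top stand_mouth [(0.9, [265.0, 232.0, 302.0, 267.0]), (0.72, [257.0, 170.0, 313.0, 218.0]), (0.66, [221.0, 240.0, 246.0, 268.0])]
top cradle [(0.82, [357.0, 179.0, 458.0, 277.0])]
top meter [(0.8, [295.0, 305.0, 349.0, 336.0])]
top spool [(0.94, [492.0, 284.0, 522.0, 308.0])]
top bottle [(0.85, [139.0, 285.0, 167.0, 306.0])]
```

View pics/scene0.png

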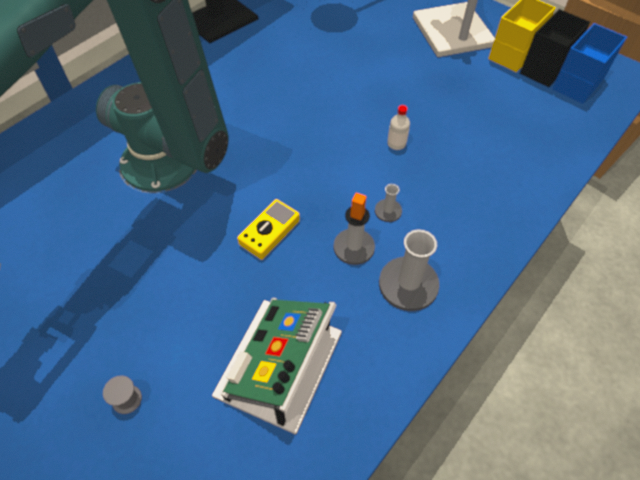

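View pics/top0.png

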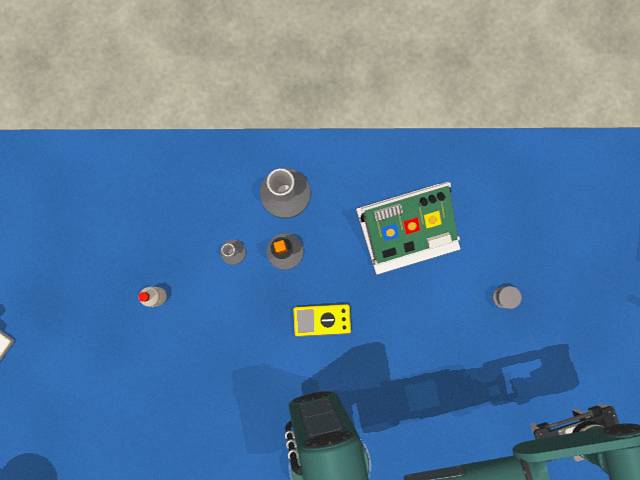

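Scene: three stand look-alikes, large (scene 412,270; top 283,190), middle holding the orange probe (355,235; top 283,250), small (389,205; top 232,250). The middle one is meant. The board is at (275,355), with blue/red/yellow from far to near the stand side. Now the geometry and a close crop.

```bash
cat > h.py <<'E'
from bench import *
import cv2,numpy as np
from scipy.spatial.transform import Rotation as R
def cloud(c,p=None,d=None):
    if p is None:p,d=snapshot(c)
    m=camera_model(c);K=m['intrinsics'];v,u=np.mgrid[:480,:640]
    P=np.stack([(u-K[0,2])/K[0,0]*d,(v-K[1,2])/K[1,1]*d,d],-1)
    return p,d,P@R.from_euler('xyz',m['orientation']).as_matrix().T+m['origin']
def hue(p):
    return cv2.cvtColor(p,cv2.COLOR_RGB2HSV).astype(int)
E
python3 - <<'E'
from h import *
for c in("scene","top"):
    z=np.load(f'/tmp/{c}.npz');p,d,W=cloud(c,z['p'],z['d']);H=hue(p);h,s,v=H[...,0],H[...,1],H[...,2]
    box=(slice(180,265),slice(325,390)) if c=="scene" else (slice(225,275),slice(255,310))
    M=np.zeros((480,640),bool);M[box]=True
    o=M&(h>=5)&(h<=16)&(s>180)&(v>100)&(d>0)
    Q=W[o];print(c,'orange',o.sum(),'zmax',np.percentile(Q[:,2],[2,50,98]).round(4))
    t=Q[Q[:,2]>0.186];print(' top',len(t),t.mean(0).round(4),(t.min(0)+t.max(0))/2)
    if len(t)>8:
        r=cv2.minAreaRect(t[:,:2].astype(np.float32)*1000);print(' rect mm',np.round(r[0],1),np.round(r[1],1),round(r[2],1))
    f=M&(v<70)&(d>0)&(abs(W[...,2]-.133)<.006)
    t=W[f];
    if len(t)>8:
        A=np.c_[2*t[:,:2],np.ones(len(t))]; print(' flange n',len(t),t.mean(0).round(4),cv2.minEnclosingCircle(t[:,:2].astype(np.float32)))
    # board
    B=np.zeros((480,640),bool)
    B[(slice(300,430),slice(215,340)) if c=="scene" else (slice(180,272),slice(358,458))]=True
    g=B&(h>55)&(h<85)&(s>80)&(d>0);G=W[g];ctr=np.median(G,0)
    for _ in range(3):
        n=np.linalg.svd(G-G.mean(0),full_matrices=False)[2][2];n*=np.sign(n[2]);e=(G-G.mean(0))@n;G=G[abs(e)<.006]
    print(' plane n',n.round(4),'tilt',np.degrees(np.arccos(n[2])).round(2),'yaw',np.degrees(np.arctan2(-n[1],-n[0])).round(2),'c',G.mean(0).round(4),len(G))
    for nm,mm in dict(red=((h<4)|(h>174))&(s>180),yellow=(h>25)&(h<33)&(s>150),blue=(h>104)&(h<118)&(s>150)).items():
        k=B&mm; 
        cc=cv2.connectedComponentsWithStats(k.astype(np.uint8));idx=[i for i in range(1,cc[0])if cc[2][i,4]>25]
        for i in idx:
            kk=cc[1]==i
            hull=cv2.convexHull(np.argwhere(kk)[:,::-1].astype(np.int32));F=np.zeros((480,640),np.uint8);cv2.fillConvexPoly(F,hull,1)
            F=(F>0)&(d>0);a=W[F].mean(0)
            print(' ',nm,cc[2][i].tolist(),'px',np.argwhere(F).mean(0)[::-1].round(1),a.round(4),'n-off',((a-G.mean(0))@n).round(4))
s=cv2.imread('pics/scene0.png');t=cv2.imread('pics/top0.png')
a=cv2.resize(s[170:320,320:450],(520,600),interpolation=2);cv2.imwrite('pics/crop.png',a)
E
```

```text
scene orange 293 zmax [0.1327 0.1716 0.1931]
 top 99 [0.5779 0.1175 0.1905] [0.57786342 0.11750894 0.19000308]
 rect mm [577.8 118.4] [21.8 26.8] 17.6
 flange n 164 [0.5823 0.1107 0.1313] ((0.5777626037597656, 0.11821435391902924), 0.02651553601026535)
 plane n [-0.5069 -0.1531  0.8483] tilt 31.98 yaw 16.81 c [ 0.6442 -0.2279  0.0914] 3209
  red [267, 339, 20, 16, 77] px [276.4 346.3] [ 0.6378 -0.2162  0.0915] n-off 0.0015
  yellow [252, 361, 24, 22, 241] px [263.7 371.2] [ 0.6534 -0.2699  0.0909] n-off 0.0013
  blue [215, 300, 48, 86, 2085] px [230.6 328.8] [ 0.501  -0.2255 -0.0013] n-off -0.0064
  blue [300, 300, 40, 28, 217] px [325.6 309.8] [ 0.6551 -0.0829  0.0711] n-off -0.045
  blue [279, 313, 21, 18, 130] px [288.9 321.4] [ 0.6205 -0.1597  0.0912] n-off 0.0014
  blue [300, 340, 40, 90, 1840] px [325.8 398.9] [ 0.762  -0.2099 -0.0015] n-off -0.1412
  blue [215, 399, 66, 31, 1023] px [237.2 419.1] [ 0.6521 -0.3574 -0.0014] n-off -0.0629
top orange 67 zmax [0.1316 0.1879 0.1984]
 top 38 [0.5743 0.1233 0.1918] [0.57330298 0.12433657 0.1936168 ]
 rect mm [573.4 124.1] [25.5 25.9] 16.5
 flange n 173 [0.5723 0.1214 0.1334] ((0.573808491230011, 0.12363331019878387), 0.02725362777709961)
 plane n [-0.5104 -0.1561  0.8457] tilt 32.26 yaw 17.0 c [ 0.6366 -0.2122  0.0906] 2660
  red [404, 218, 16, 16, 109] px [411.4 225.5] [ 0.6339 -0.2116  0.0911] n-off 0.0017
  yellow [424, 211, 18, 18, 166] px [432.3 219.2] [ 0.6503 -0.2661  0.0908] n-off 0.0016
  blue [358, 180, 100, 53, 1527] px [412.6 200.4] [ 0.7038 -0.218   0.0683] n-off -0.0523
  blue [358, 219, 17, 53, 462] px [363.3 252.9] [ 0.5685 -0.0917  0.0007] n-off -0.0601
  blue [382, 224, 17, 17, 137] px [389.9 232. ] [ 0.617  -0.1557  0.0905] n-off 0.0011
  blue [390, 251, 68, 21, 738] px [433.8 264.3] [ 5.371e-01 -2.844e-01 -4.000e-04] n-off -0.0149
```

View pics/crop.png

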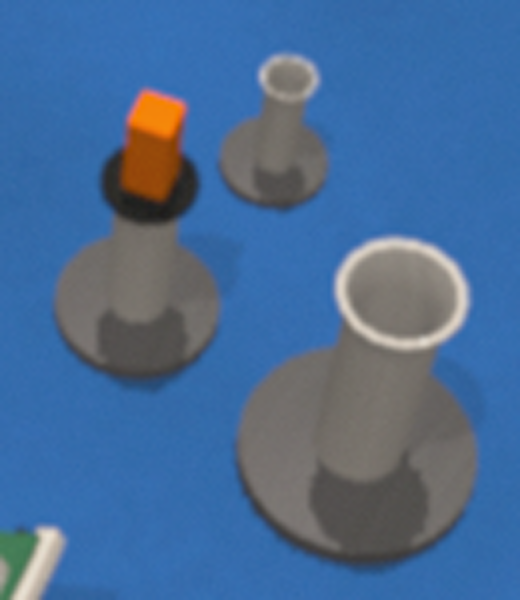

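The crop confirms it: the orange probe sits in the middle-sized stand (crop 140,290), with the large (360,450) and small (280,150) as decoys. Heights and tilt match the spec; cameras disagree by about 5 mm in y, so I use the mean. Handle yaw is about 17°, like the board.

```bash
cat >> h.py <<'E'
PR=np.array([.5757,.1211,.154]); YAW=np.radians(16.9)
def RT(tilt=0): # tool z down, then tilted by tilt about tool y
    return R.from_euler('z',YAW)*R.from_euler('x',np.pi)*R.from_euler('y',tilt)
def delta(pos,rot):
    o=get_obs();C=R.from_euler('xyz',o['ee_rot'])
    print('t',o['time'],'tcp',np.round(o['tool_pos'],4),'F',np.round(o['wrist_force'],2),'w',round(float(o['width']),4))
    print(' shift',C.inv().apply(np.array(pos)-o['tool_pos']).round(4),'turn',(C.inv()*rot).as_rotvec().round(4))
E
python3 -c "
from h import *
delta([.5757,.1211,.30],RT())"
```

```text
t 0.7 tcp [ 0.1651 -0.5247  0.2135] F [-0.24  0.01 -0.45] w 0.094
 shift [ 0.5855 -0.4927 -0.0865] turn [ 0.0001 -0.      0.0099]
```

Emit:
{"method": "step_arm", "body": {
  "steps": [
    {"jaw": 1,"tx": 0.03,"ty": -0.03,"tz": -0.05,"az": 0.01},
    {"jaw": 1,"tx": 0.585,"ty": -0.493,"tz": -0.0865,"az": 0.01},
    {"jaw": 1,"tx": 0.585,"ty": -0.493,"tz": -0.0865,"az": 0.01},
    {"jaw": 1,"tx": 0.585,"ty": -0.493,"tz": -0.0865,"az": 0.01},
    {"jaw": 1,"tx": 0.585,"ty": -0.493,"tz": -0.0865,"az": 0.01},
    {"jaw": 1,"tx": 0.585,"ty": -0.493,"tz": -0.0865,"az": 0.01},
    {"jaw": 1,"tx": 0.585,"ty": -0.493,"tz": -0.0865,"az": 0.01},
    {"jaw": 1,"tx": 0.585,"ty": -0.493,"tz": -0.0865,"az": 0.01}
  ]
}}

```text
invalid input
```

```bash
python3 -c "
from h import *
delta([.5757,.1211,.30],RT())"
```

```text
t 0.7 tcp [ 0.1651 -0.5247  0.2135] F [-0.24  0.01 -0.45] w 0.094
 shift [ 0.5855 -0.4927 -0.0865] turn [ 0.0001 -0.      0.0099]
```

Emit:
{"method": "step_arm", "body": {
  "steps": [
    {"jaw": 1,"tx": 0.03,"ty": -0.03,"tz": -0.05,"ax": 0,"ay": 0,"az": 0.01},
    {"jaw": 1,"tx": 0.585,"ty": -0.493,"tz": -0.0865,"ax": 0,"ay": 0,"az": 0.01},
    {"jaw": 1,"tx": 0.585,"ty": -0.493,"tz": -0.0865,"ax": 0,"ay": 0,"az": 0.01},
    {"jaw": 1,"tx": 0.585,"ty": -0.493,"tz": -0.0865,"ax": 0,"ay": 0,"az": 0.01},
    {"jaw": 1,"tx": 0.585,"ty": -0.493,"tz": -0.0865,"ax": 0,"ay": 0,"az": 0.01},
    {"jaw": 1,"tx": 0.585,"ty": -0.493,"tz": -0.0865,"ax": 0,"ay": 0,"az": 0.01},
    {"jaw": 1,"tx": 0.585,"ty": -0.493,"tz": -0.0865,"ax": 0,"ay": 0,"az": 0.01},
    {"jaw": 1,"tx": 0.585,"ty": -0.493,"tz": -0.0865,"ax": 0,"ay": 0,"az": 0.01}
  ]
}}

```text
time: 1.5
tool_pos: [0.369, -0.2001, 0.2752]
ee_rot: [3.14, -0.001, 0.294]
wrist_force: [0.4, -0.5, 0.3]
width: 0.094
```

```bash
python3 -c "
from h import *
delta([.5757,.1211,.30],RT())"
```

```text
t 1.5 tcp [ 0.369  -0.2001  0.2752] F [ 0.4  -0.45  0.27] w 0.094
 shift [ 0.2911 -0.2473 -0.0249] turn [ 0.0013 -0.0008 -0.0006]
```

Emit:
{"method": "step_arm", "body": {
  "steps": [
    {"jaw": 1,"tx": 0.291,"ty": -0.247,"tz": -0.025,"ax": 0,"ay": 0,"az": 0},
    {"jaw": 1,"tx": 0.291,"ty": -0.247,"tz": -0.025,"ax": 0,"ay": 0,"az": 0},
    {"jaw": 1,"tx": 0.291,"ty": -0.247,"tz": -0.025,"ax": 0,"ay": 0,"az": 0},
    {"jaw": 1,"tx": 0.291,"ty": -0.247,"tz": -0.025,"ax": 0,"ay": 0,"az": 0},
    {"jaw": 1,"tx": 0.291,"ty": -0.247,"tz": -0.025,"ax": 0,"ay": 0,"az": 0},
    {"jaw": 1,"tx": 0.291,"ty": -0.247,"tz": -0.025,"ax": 0,"ay": 0,"az": 0},
    {"jaw": 1,"tx": 0.291,"ty": -0.247,"tz": -0.025,"ax": 0,"ay": 0,"az": 0},
    {"jaw": 1,"tx": 0.291,"ty": -0.247,"tz": -0.025,"ax": 0,"ay": 0,"az": 0}
  ]
}}

```text
time: 2.3
tool_pos: [0.5768, 0.1238, 0.2998]
ee_rot: [3.141, -0.001, 0.297]
wrist_force: [-0.2, -0.6, 0.3]
width: 0.0939
```

```bash
python3 - <<'E'
from h import *
delta([.5757,.1211,.154],RT())
p,_=snapshot('scene');cv2.imwrite('pics/s1.png',cv2.resize(p[100:320,250:470],(660,600),interpolation=2)[:,:,::-1])
E
```

```text
t 2.3 tcp [0.5768 0.1238 0.2998] F [-0.24 -0.61  0.27] w 0.0939
 shift [-0.002   0.0022  0.1458] turn [ 0.0007 -0.0009  0.0017]
```

View pics/s1.png

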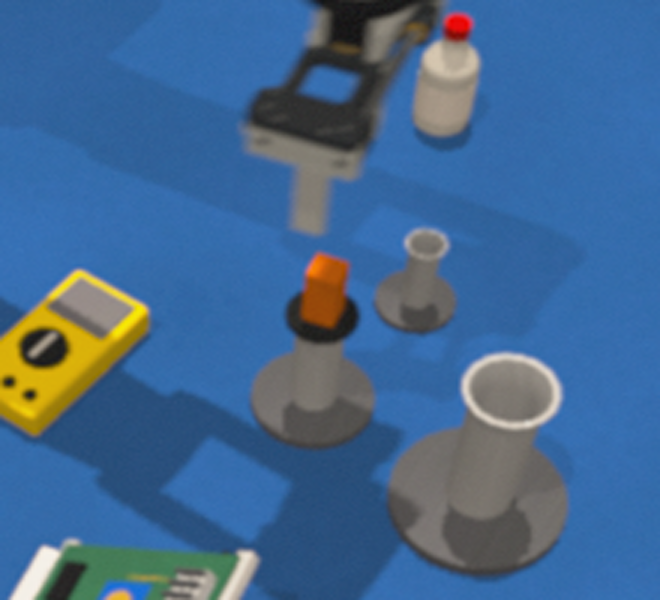

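Picture: the jaws stand above the orange handle (325,290), both fingers clear. Descending.

Emit:
{"method": "step_arm", "body": {
  "steps": [
    {"jaw": 1,"tx": -0.002,"ty": 0.002,"tz": 0.02,"ax": 0,"ay": 0,"az": 0},
    {"jaw": 1,"tx": -0.002,"ty": 0.002,"tz": 0.05,"ax": 0,"ay": 0,"az": 0},
    {"jaw": 1,"tx": -0.002,"ty": 0.002,"tz": 0.08,"ax": 0,"ay": 0,"az": 0},
    {"jaw": 1,"tx": -0.002,"ty": 0.002,"tz": 0.11,"ax": 0,"ay": 0,"az": 0},
    {"jaw": 1,"tx": -0.002,"ty": 0.002,"tz": 0.13,"ax": 0,"ay": 0,"az": 0},
    {"jaw": 1,"tx": -0.002,"ty": 0.002,"tz": 0.14,"ax": 0,"ay": 0,"az": 0},
    {"jaw": 1,"tx": -0.002,"ty": 0.002,"tz": 0.146,"ax": 0,"ay": 0,"az": 0},
    {"jaw": 1,"tx": -0.002,"ty": 0.002,"tz": 0.146,"ax": 0,"ay": 0,"az": 0}
  ]
}}

```text
time: 3.15
tool_pos: [0.5773, 0.1251, 0.1526]
ee_rot: [-3.139, -0.002, 0.3]
wrist_force: [-0.1, -0.2, 0.3]
width: 0.0936
```

Emit:
{"method": "step_arm", "body": {
  "steps": [
    {"jaw": 0.5,"tx": 0,"ty": 0,"tz": 0,"ax": 0,"ay": 0,"az": 0},
    {"jaw": 0.4,"tx": 0,"ty": 0,"tz": 0,"ax": 0,"ay": 0,"az": 0},
    {"jaw": 0.35,"tx": 0,"ty": 0,"tz": 0,"ax": 0,"ay": 0,"az": 0},
    {"jaw": 0.32,"tx": 0,"ty": 0,"tz": 0,"ax": 0,"ay": 0,"az": 0},
    {"jaw": 0.32,"tx": 0,"ty": 0,"tz": 0,"ax": 0,"ay": 0,"az": 0}
  ]
}}

```text
time: 3.65
tool_pos: [0.5774, 0.1252, 0.153]
ee_rot: [-3.139, -0.003, 0.301]
wrist_force: [0.2, -1.4, 0.6]
width: 0.0577
```

```bash
python3 - <<'E'
from h import *
delta([.5757,.1211,.154],RT())
E
```

```text
t 3.65 tcp [0.5774 0.1252 0.153 ] F [ 0.15 -1.35  0.63] w 0.0577
 shift [-0.0029  0.0034 -0.001 ] turn [-0.0022 -0.0026  0.0056]
```

Emit:
{"method": "step_arm", "body": {
  "steps": [
    {"jaw": 0.5,"tx": -0.003,"ty": 0.003,"tz": 0,"ax": 0,"ay": 0,"az": 0.005},
    {"jaw": 0.4,"tx": -0.003,"ty": 0.003,"tz": 0,"ax": 0,"ay": 0,"az": 0.005},
    {"jaw": 0.4,"tx": -0.003,"ty": 0.003,"tz": 0,"ax": 0,"ay": 0,"az": 0.005}
  ]
}}

```text
time: 3.95
tool_pos: [0.5754, 0.1212, 0.153]
ee_rot: [-3.139, -0.003, 0.295]
wrist_force: [-0.1, 0.4, -1.1]
width: 0.0381
```

```bash
python3 - <<'E'
from h import *
delta([.5757,.1211,.154],RT())
p,d,W=cloud('scene');cv2.imwrite('pics/s2.png',cv2.resize(p[170:240,320:400],(640,560),interpolation=2)[:,:,::-1])
E
```

```text
t 3.95 tcp [0.5754 0.1212 0.153 ] F [-0.11  0.39 -1.05] w 0.0381
 shift [ 0.0003  0.0002 -0.001 ] turn [-0.0022 -0.0026  0.0002]
```

View pics/s2.png

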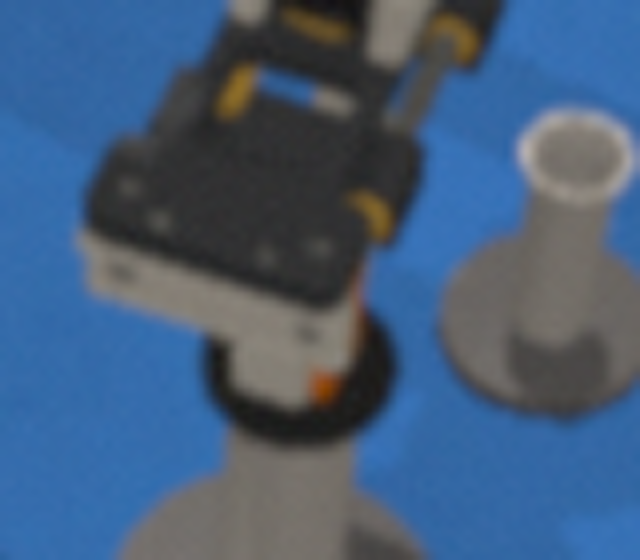

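The picture shows both jaws round the handle with the near finger's tip at about (268,400) and the flange centred near (300,365). I compare this to the predicted projection to find the true camera offset.

```bash
cat >> h.py <<'E'
def proj(c,P):
    m=camera_model(c);q=R.from_euler('xyz',m['orientation']).inv().apply(np.atleast_2d(P)-m['origin']);K=m['intrinsics']
    return np.c_[K[0,0]*q[:,0]/q[:,2]+K[0,2],K[1,1]*q[:,1]/q[:,2]+K[1,2]]
E
python3 - <<'E'
from h import *
o=get_obs();C=R.from_euler('xyz',o['ee_rot']).as_matrix()
w=o['width']/2
# near finger, tip edge corners (outer & inner face), crop px
for y in(w,w+.0125):
  for x in(-.008,.008):
    P=o['tool_pos']+C@[x,y,.008];q=proj('scene',P)[0];print(y,x,((q-[320,170])*8).round(0))
for P in([.5757,.1211,.133],[.5778,.1183,.133],[.5735,.124,.133]):print(((proj('scene',P)[0]-[320,170])*8).round(0),proj('top',P).round(1))
E
```

```text
0.018913948916802276 -0.008 [249. 362.]
0.018913948916802276 0.008 [303. 381.]
0.03141394891680228 -0.008 [232. 396.]
0.03141394891680228 0.008 [287. 415.]
[298. 348.] [[282.1 246.8]]
[298. 358.] [[283.2 245.9]]
[298. 337.] [[280.9 247.6]]
```

Emit:
{"method": "step_arm", "body": {
  "steps": [
    {"jaw": 0.38,"tx": 0.001,"ty": 0.002,"tz": -0.001,"ax": 0,"ay": 0,"az": 0},
    {"jaw": 0.34,"tx": 0.001,"ty": 0.002,"tz": -0.001,"ax": 0,"ay": 0,"az": 0},
    {"jaw": 0.31,"tx": 0.001,"ty": 0.002,"tz": -0.001,"ax": 0,"ay": 0,"az": 0},
    {"jaw": 0.29,"tx": 0.001,"ty": 0.002,"tz": -0.001,"ax": 0,"ay": 0,"az": 0}
  ]
}}

```text
time: 4.4
tool_pos: [0.5769, 0.12, 0.154]
ee_rot: [-3.139, -0.003, 0.295]
wrist_force: [-0.8, 0.1, -0.4]
width: 0.0274
```

Emit:
{"method": "step_arm", "body": {
  "steps": [
    {"jaw": 0.25,"tx": 0,"ty": 0,"tz": 0,"ax": 0,"ay": 0,"az": 0},
    {"jaw": 0.1,"tx": 0,"ty": 0,"tz": 0,"ax": 0,"ay": 0,"az": 0},
    {"jaw": 0,"tx": 0,"ty": 0,"tz": 0,"ax": 0,"ay": 0,"az": 0},
    {"jaw": 0,"tx": 0,"ty": 0,"tz": 0,"ax": 0,"ay": 0,"az": 0}
  ]
}}

```text
time: 4.8
tool_pos: [0.5769, 0.1201, 0.154]
ee_rot: [-3.139, -0.003, 0.296]
wrist_force: [0.1, 0.6, -0.0]
width: 0.0257
```

```bash
python3 - <<'E'
from h import *
delta([.5757,.1211,.154],RT());print(get_obs()['wrist_torque'])
E
```

```text
t 4.8 tcp [0.5769 0.1201 0.154 ] F [ 0.08  0.61 -0.01] w 0.0257
 shift [-0.0008 -0.0013 -0.    ] turn [-0.003  -0.0026  0.0006]
[0.13217891 0.01770513 0.005026  ]
```

Gripped (25.7 mm), no side force. Home TCP = (0.5769, 0.1201, 0.154). Lift straight up.

Emit:
{"method": "step_arm", "body": {
  "steps": [
    {"jaw": 0,"tx": 0,"ty": 0,"tz": -0.01,"ax": 0,"ay": 0,"az": 0},
    {"jaw": 0,"tx": 0,"ty": 0,"tz": -0.03,"ax": 0,"ay": 0,"az": 0},
    {"jaw": 0,"tx": 0,"ty": 0,"tz": -0.055,"ax": 0,"ay": 0,"az": 0},
    {"jaw": 0,"tx": 0,"ty": 0,"tz": -0.08,"ax": 0,"ay": 0,"az": 0},
    {"jaw": 0,"tx": 0,"ty": 0,"tz": -0.105,"ax": 0,"ay": 0,"az": 0},
    {"jaw": 0,"tx": 0,"ty": 0,"tz": -0.13,"ax": 0,"ay": 0,"az": 0},
    {"jaw": 0,"tx": 0,"ty": 0,"tz": -0.15,"ax": 0,"ay": 0,"az": 0},
    {"jaw": 0,"tx": 0,"ty": 0,"tz": -0.15,"ax": 0,"ay": 0,"az": 0}
  ]
}}

```text
time: 5.6
tool_pos: [0.5778, 0.1195, 0.3085]
ee_rot: [-3.14, -0.01, 0.295]
wrist_force: [-0.0, 0.2, -1.6]
width: 0.0259
```

```bash
python3 - <<'E'
from h import *
delta([.5757,.1211,.304],RT())
# stand mouth now empty: rim points in both cameras
for c,b in(("scene",(200,265,325,385)),("top",(225,275,255,310))):
    p,d,W=cloud(c);M=np.zeros((480,640),bool);M[b[0]:b[1],b[2]:b[3]]=True
    k=M&(abs(W[...,2]-.127)<.004)&(hue(p)[...,2]>90)&(hue(p)[...,1]<90);t=W[k]
    print(c,k.sum(),len(t) and cv2.minEnclosingCircle(t[:,:2].astype(np.float32)))
    cv2.imwrite(f'pics/{c}3.png',p[:,:,::-1])
a=cv2.imread('pics/scene3.png')[120:280,280:440];cv2.imwrite('pics/c3.png',cv2.resize(a,(600,600),interpolation=2))
E
```

```text
t 5.6 tcp [0.5778 0.1195 0.3085] F [-0.02  0.17 -1.62] w 0.0259
 shift [-0.0016 -0.0022  0.0045] turn [-0.0013 -0.0101  0.0004]
scene 89 ((0.5762407779693604, 0.12003869563341141), 0.025950010865926743)
top 17 ((0.5551762580871582, 0.12668517231941223), 0.0127748167142272)
```

View pics/c3.png

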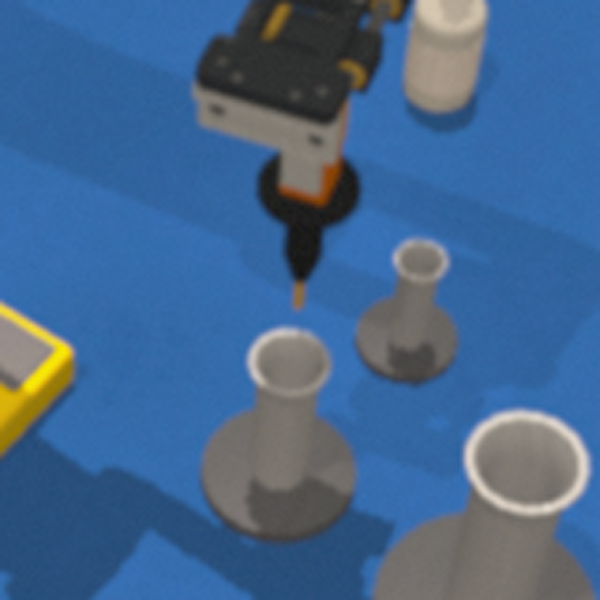

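The probe is out, tip at crop (298,305), and the empty stand rim in the scene camera (0.5762, 0.1200) agrees with the grip pose. So the scene camera is the truer; I weight its readings.

```bash
cat >> h.py <<'E'
S=dict(red=[.6378,-.2162,.0915],yellow=[.6534,-.2699,.0909],blue=[.6205,-.1597,.0912])
T=dict(red=[.6339,-.2116,.0911],yellow=[.6503,-.2661,.0908],blue=[.6170,-.1557,.0905])
TILT=np.radians(32);N=-RT(TILT).apply([0,0,1])
def pt(c):return .72*np.array(S[c])+.28*np.array(T[c])+.0015*N
def hov(c,h):return pt(c)+N*(.127+h)
def axis():
    o=get_obs();C=R.from_euler('xyz',o['ee_rot']).as_matrix();return lambda s:np.array(o['tool_pos'])+C[:,2]*s
E
python3 - <<'E'
from h import *
print(N,[(c,pt(c).round(4)) for c in S])
f=axis();print('tip px crop',((proj('scene',f(.127))-[280,120])*3.75).round(1),'flange',((proj('scene',f(.021))-[280,120])*3.75).round(1))
delta(hov('red',.08),RT(TILT))
E
```

```text
[-0.50703395 -0.15404869  0.8480481 ] [('red', array([ 0.6359, -0.2151,  0.0927])), ('yellow', array([ 0.6518, -0.2691,  0.0921])), ('blue', array([ 0.6188, -0.1588,  0.0923]))]
tip px crop [[294.9 307.1]] flange [[307.  184.3]]
t 5.7 tcp [0.5767 0.1194 0.304 ] F [ 0.25  0.14 -1.9 ] w 0.0257
 shift [-0.1505  0.3373  0.0344] turn [-2.800e-03  5.554e-01 -4.000e-04]
```

Emit:
{"method": "step_arm", "body": {
  "steps": [
    {"jaw": 0,"tx": -0.01,"ty": 0.02,"tz": 0,"ax": 0,"ay": 0.05,"az": 0},
    {"jaw": 0,"tx": -0.03,"ty": 0.06,"tz": 0.005,"ax": 0,"ay": 0.15,"az": 0},
    {"jaw": 0,"tx": -0.05,"ty": 0.105,"tz": 0.01,"ax": 0,"ay": 0.25,"az": 0},
    {"jaw": 0,"tx": -0.07,"ty": 0.15,"tz": 0.015,"ax": 0,"ay": 0.35,"az": 0},
    {"jaw": 0,"tx": -0.09,"ty": 0.195,"tz": 0.02,"ax": 0,"ay": 0.45,"az": 0},
    {"jaw": 0,"tx": -0.11,"ty": 0.24,"tz": 0.025,"ax": 0,"ay": 0.52,"az": 0},
    {"jaw": 0,"tx": -0.13,"ty": 0.285,"tz": 0.03,"ax": 0,"ay": 0.555,"az": 0},
    {"jaw": 0,"tx": -0.15,"ty": 0.325,"tz": 0.034,"ax": 0,"ay": 0.555,"az": 0}
  ]
}}

```text
time: 6.5
tool_pos: [0.525, -0.2369, 0.265]
ee_rot: [-3.134, -0.556, 0.288]
wrist_force: [0.2, 0.7, -1.7]
width: 0.026
```

```bash
python3 - <<'E'
from h import *
delta(hov('red',.02),RT(TILT))
E
```

```text
t 6.5 tcp [ 0.525  -0.2369  0.265 ] F [ 0.22  0.66 -1.67] w 0.026
 shift [0.0043 0.0117 0.0587] turn [-0.0045  0.003  -0.0057]
```

Emit:
{"method": "step_arm", "body": {
  "steps": [
    {"jaw": 0,"tx": 0.004,"ty": 0.0115,"tz": 0.005,"ax": -0.0045,"ay": 0.003,"az": -0.006},
    {"jaw": 0,"tx": 0.004,"ty": 0.0115,"tz": 0.02,"ax": -0.0045,"ay": 0.003,"az": -0.006},
    {"jaw": 0,"tx": 0.004,"ty": 0.0115,"tz": 0.035,"ax": -0.0045,"ay": 0.003,"az": -0.006},
    {"jaw": 0,"tx": 0.004,"ty": 0.0115,"tz": 0.045,"ax": -0.0045,"ay": 0.003,"az": -0.006},
    {"jaw": 0,"tx": 0.004,"ty": 0.0115,"tz": 0.053,"ax": -0.0045,"ay": 0.003,"az": -0.006},
    {"jaw": 0,"tx": 0.004,"ty": 0.0115,"tz": 0.0585,"ax": -0.0045,"ay": 0.003,"az": -0.006},
    {"jaw": 0,"tx": 0.004,"ty": 0.0115,"tz": 0.0585,"ax": -0.0045,"ay": 0.003,"az": -0.006},
    {"jaw": 0,"tx": 0.004,"ty": 0.0115,"tz": 0.0585,"ax": -0.0045,"ay": 0.003,"az": -0.006}
  ]
}}

```text
time: 7.3
tool_pos: [0.5612, -0.2375, 0.2177]
ee_rot: [3.141, -0.559, 0.296]
wrist_force: [0.7, -0.1, -1.4]
width: 0.0259
```

```bash
python3 - <<'E'
from h import *
delta(hov('red',.0),RT(TILT));f=axis()
p,_=snapshot('scene');print('tip',((proj('scene',f(.127))-[210,270])*4.6).round(),{c:((proj('scene',pt(c))-[210,270])*4.6).round() for c in S})
a=p[270:400,210:350];cv2.imwrite('pics/c4.png',cv2.resize(a,None,fx=4.6,fy=4.6,interpolation=2)[:,:,::-1])
E
```

```text
t 7.3 tcp [ 0.5612 -0.2375  0.2177] F [ 0.68 -0.07 -1.44] w 0.0259
 shift [-0.0001  0.0003  0.0204] turn [ 0.0002 -0.0004  0.0009]
tip [[279. 320.]] {'red': array([[304., 346.]]), 'yellow': array([[245., 461.]]), 'blue': array([[361., 232.]])}
```

View pics/c4.png

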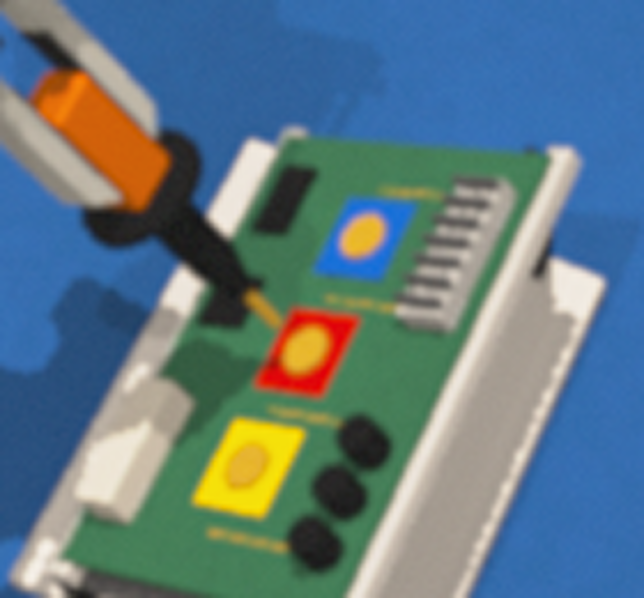

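Picture: tip at (281,325), red disc centre (305,349); the predictions are off by the same 1 px or so for both, so aim is good. Press in small steps.

Emit:
{"method": "step_arm", "body": {
  "steps": [
    {"jaw": 0,"tx": 0,"ty": 0,"tz": 0.006,"ax": 0,"ay": 0,"az": 0},
    {"jaw": 0,"tx": 0,"ty": 0,"tz": 0.012,"ax": 0,"ay": 0,"az": 0},
    {"jaw": 0,"tx": 0,"ty": 0,"tz": 0.017,"ax": 0,"ay": 0,"az": 0},
    {"jaw": 0,"tx": 0,"ty": 0,"tz": 0.02,"ax": 0,"ay": 0,"az": 0},
    {"jaw": 0,"tx": 0,"ty": 0,"tz": 0.022,"ax": 0,"ay": 0,"az": 0},
    {"jaw": 0,"tx": 0,"ty": 0,"tz": 0.023,"ax": 0,"ay": 0,"az": 0},
    {"jaw": 0,"tx": 0,"ty": 0,"tz": 0.023,"ax": 0,"ay": 0,"az": 0},
    {"jaw": 0,"tx": 0,"ty": 0,"tz": 0.023,"ax": 0,"ay": 0,"az": 0}
  ]
}}

```text
time: 8.15
tool_pos: [0.5727, -0.2342, 0.1987]
ee_rot: [3.14, -0.559, 0.296]
wrist_force: [-1.6, 0.5, 0.5]
width: 0.0254
```

```bash
cat >> h.py <<'E'
def press(c):
    delta(hov(c,0),RT(TILT));F=[]
    for _ in range(4):
        snapshot('scene');F.append(get_obs()['wrist_force'])
    F=np.mean(F,0);print('F',F.round(2),'along n (weight 1.6 added)',((F+[0,0,1.65])@N).round(2))
E
python3 -c "
from h import *
press('red')"
```

```text
t 8.15 tcp [ 0.5727 -0.2342  0.1987] F [-1.57  0.46  0.49] w 0.0254
 shift [-0.0001  0.0002 -0.0021] turn [ 0.0007 -0.0003  0.0011]
F [-2.76  0.6   0.8 ] along n (weight 1.6 added) 3.38
```

About 3.4 N, around 3 mm in. Add 2 mm, hold, then check.

Emit:
{"method": "step_arm", "body": {
  "steps": [
    {"jaw": 0,"tx": 0,"ty": 0,"tz": 0.001,"ax": 0,"ay": 0,"az": 0},
    {"jaw": 0,"tx": 0,"ty": 0,"tz": 0.002,"ax": 0,"ay": 0,"az": 0},
    {"jaw": 0,"tx": 0,"ty": 0,"tz": 0.002,"ax": 0,"ay": 0,"az": 0},
    {"jaw": 0,"tx": 0,"ty": 0,"tz": 0.002,"ax": 0,"ay": 0,"az": 0},
    {"jaw": 0,"tx": 0,"ty": 0,"tz": 0.002,"ax": 0,"ay": 0,"az": 0},
    {"jaw": 0,"tx": 0,"ty": 0,"tz": 0.002,"ax": 0,"ay": 0,"az": 0}
  ]
}}

```text
time: 8.95
tool_pos: [0.5739, -0.234, 0.1971]
ee_rot: [3.14, -0.559, 0.296]
wrist_force: [-3.1, -0.0, 0.6]
width: 0.0258
```

```bash
python3 -c "
from h import *
press('red');f=axis()
p,_=snapshot('scene');cv2.imwrite('pics/c5.png',cv2.resize(p[310:370,240:310],None,fx=9,fy=9,interpolation=2)[:,:,::-1])"
```

```text
t 8.95 tcp [ 0.5739 -0.234   0.1971] F [-3.08 -0.03  0.58] w 0.0258
 shift [-0.0004  0.     -0.0041] turn [ 0.001  -0.0007  0.0011]
F [-3.08 -0.25  0.97] along n (weight 1.6 added) 3.82
```

View pics/c5.png

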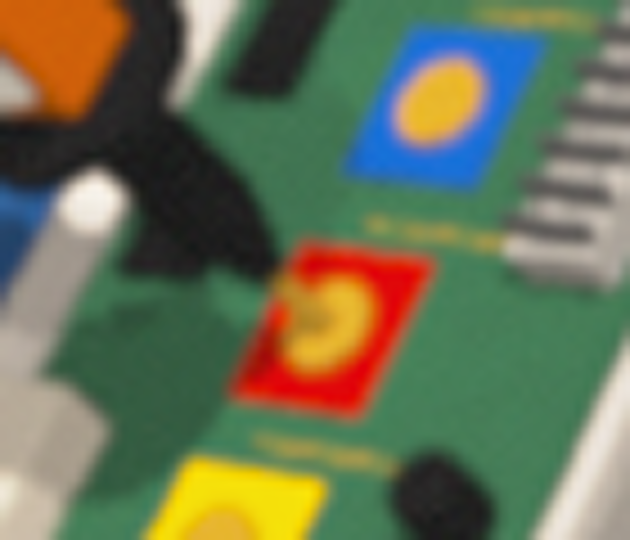

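Picture: the tip sits on the red disc (325,318), about 3.8 N, ~4 mm in, held over 0.8 s. Back off 25 mm and move to yellow.

```bash
python3 -c "
from h import *
delta(hov('yellow',.02),RT(TILT))
delta(hov('blue',.02),RT(TILT))"
```

```text
t 9.2 tcp [ 0.5739 -0.234   0.1971] F [-2.4  -0.23  0.94] w 0.026
 shift [-0.0011  0.0563 -0.0239] turn [ 0.001  -0.0007  0.001 ]
t 9.2 tcp [ 0.5739 -0.234   0.1971] F [-2.4  -0.23  0.94] w 0.026
 shift [-0.0005 -0.0588 -0.0239] turn [ 0.001  -0.0007  0.001 ]
```

Emit:
{"method": "step_arm", "body": {
  "steps": [
    {"jaw": 0,"tx": 0,"ty": 0,"tz": -0.01,"ax": 0,"ay": 0,"az": 0},
    {"jaw": 0,"tx": 0,"ty": 0,"tz": -0.024,"ax": 0,"ay": 0,"az": 0},
    {"jaw": 0,"tx": -0.001,"ty": 0.01,"tz": -0.026,"ax": 0,"ay": 0,"az": 0},
    {"jaw": 0,"tx": -0.001,"ty": 0.03,"tz": -0.024,"ax": 0,"ay": 0,"az": 0},
    {"jaw": 0,"tx": -0.001,"ty": 0.05,"tz": -0.024,"ax": 0.001,"ay": 0,"az": 0.001},
    {"jaw": 0,"tx": -0.001,"ty": 0.056,"tz": -0.024,"ax": 0.001,"ay": -0.001,"az": 0.001},
    {"jaw": 0,"tx": -0.001,"ty": 0.056,"tz": -0.024,"ax": 0.001,"ay": -0.001,"az": 0.001},
    {"jaw": 0,"tx": -0.001,"ty": 0.056,"tz": -0.024,"ax": 0.001,"ay": -0.001,"az": 0.001}
  ]
}}

```text
time: 10.0
tool_pos: [0.577, -0.2912, 0.2168]
ee_rot: [-3.141, -0.558, 0.295]
wrist_force: [-0.9, 0.6, -2.1]
width: 0.0258
```

```bash
python3 -c "
from h import *
press('yellow')"
```

```text
t 10.0 tcp [ 0.577  -0.2912  0.2168] F [-0.94  0.63 -2.11] w 0.0258
 shift [0.     0.0006 0.02  ] turn [-0.0006  0.0003 -0.0002]
F [ 0.16  0.41 -1.12] along n (weight 1.6 added) 0.31
```

Emit:
{"method": "step_arm", "body": {
  "steps": [
    {"jaw": 0,"tx": 0,"ty": 0.0005,"tz": 0.007,"ax": 0,"ay": 0,"az": 0},
    {"jaw": 0,"tx": 0,"ty": 0.0005,"tz": 0.014,"ax": 0,"ay": 0,"az": 0},
    {"jaw": 0,"tx": 0,"ty": 0.0005,"tz": 0.018,"ax": 0,"ay": 0,"az": 0},
    {"jaw": 0,"tx": 0,"ty": 0.0005,"tz": 0.021,"ax": 0,"ay": 0,"az": 0},
    {"jaw": 0,"tx": 0,"ty": 0.0005,"tz": 0.023,"ax": 0,"ay": 0,"az": 0},
    {"jaw": 0,"tx": 0,"ty": 0.0005,"tz": 0.0245,"ax": 0,"ay": 0,"az": 0},
    {"jaw": 0,"tx": 0,"ty": 0.0005,"tz": 0.0245,"ax": 0,"ay": 0,"az": 0},
    {"jaw": 0,"tx": 0,"ty": 0.0005,"tz": 0.0245,"ax": 0,"ay": 0,"az": 0}
  ]
}}

```text
time: 11.0
tool_pos: [0.5895, -0.2874, 0.1966]
ee_rot: [3.142, -0.558, 0.296]
wrist_force: [-3.8, 1.2, 1.4]
width: 0.0258
```

```bash
python3 -c "
from h import *
press('yellow')"
```

```text
t 11.0 tcp [ 0.5895 -0.2874  0.1966] F [-3.75  1.22  1.41] w 0.0258
 shift [-0.0003  0.0006 -0.004 ] turn [-0.0005  0.0003  0.0009]
F [-3.7   0.88  1.18] along n (weight 1.6 added) 4.14
```

Emit:
{"method": "step_arm", "body": {
  "steps": [
    {"jaw": 0,"tx": 0,"ty": 0,"tz": 0.0005,"ax": 0,"ay": 0,"az": 0},
    {"jaw": 0,"tx": 0,"ty": 0,"tz": 0.0005,"ax": 0,"ay": 0,"az": 0},
    {"jaw": 0,"tx": 0,"ty": 0,"tz": 0.0005,"ax": 0,"ay": 0,"az": 0},
    {"jaw": 0,"tx": 0,"ty": 0,"tz": 0.0005,"ax": 0,"ay": 0,"az": 0},
    {"jaw": 0,"tx": 0,"ty": 0,"tz": 0.0005,"ax": 0,"ay": 0,"az": 0},
    {"jaw": 0,"tx": 0,"ty": 0,"tz": 0.0005,"ax": 0,"ay": 0,"az": 0}
  ]
}}

```text
time: 11.8
tool_pos: [0.5899, -0.2875, 0.1963]
ee_rot: [3.141, -0.559, 0.296]
wrist_force: [-3.9, -0.2, 1.4]
width: 0.0261
```

```bash
python3 -c "
from h import *
press('yellow')
p,_=snapshot('scene');cv2.imwrite('pics/c6.png',cv2.resize(p[330:390,230:300],None,fx=9,fy=9,interpolation=2)[:,:,::-1])
delta(hov('blue',.02),RT(TILT))"
```

```text
t 11.8 tcp [ 0.5899 -0.2875  0.1963] F [-3.86 -0.17  1.37] w 0.0261
 shift [-0.0004  0.0003 -0.0045] turn [ 0.0001 -0.0001  0.0008]
F [-3.66  0.66  1.05] along n (weight 1.6 added) 4.04
t 12.05 tcp [ 0.5899 -0.2875  0.1963] F [-3.6   1.09  1.48] w 0.0259
 shift [ 1.000e-04 -1.147e-01 -2.440e-02] turn [ 0.0001 -0.0001  0.0009]
```

View pics/c6.png

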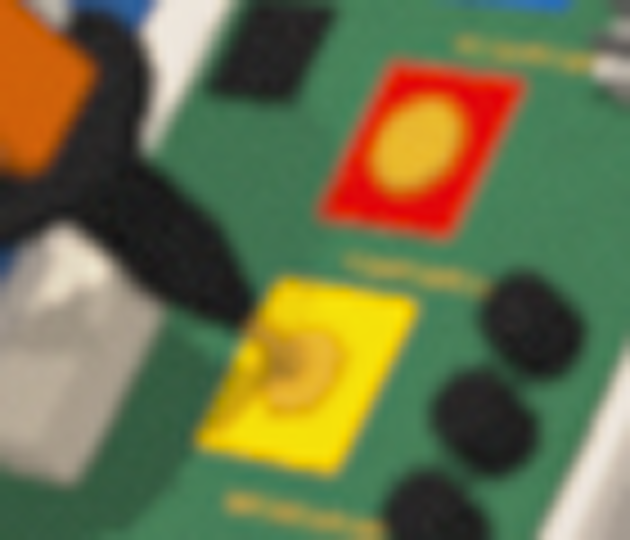

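Picture: tip on the yellow disc (290,365), about 4 N. On to blue.

Emit:
{"method": "step_arm", "body": {
  "steps": [
    {"jaw": 0,"tx": 0,"ty": 0,"tz": -0.01,"ax": 0,"ay": 0,"az": 0},
    {"jaw": 0,"tx": 0,"ty": 0,"tz": -0.026,"ax": 0,"ay": 0,"az": 0},
    {"jaw": 0,"tx": 0,"ty": -0.02,"tz": -0.03,"ax": 0,"ay": 0,"az": 0},
    {"jaw": 0,"tx": 0,"ty": -0.05,"tz": -0.03,"ax": 0,"ay": 0,"az": 0.001},
    {"jaw": 0,"tx": 0,"ty": -0.08,"tz": -0.028,"ax": 0,"ay": 0,"az": 0.001},
    {"jaw": 0,"tx": 0,"ty": -0.105,"tz": -0.0245,"ax": 0,"ay": 0,"az": 0.001},
    {"jaw": 0,"tx": 0,"ty": -0.1145,"tz": -0.0245,"ax": 0,"ay": 0,"az": 0.001},
    {"jaw": 0,"tx": 0,"ty": -0.1145,"tz": -0.0245,"ax": 0,"ay": 0,"az": 0.001}
  ]
}}

```text
time: 12.85
tool_pos: [0.5441, -0.1813, 0.2183]
ee_rot: [3.139, -0.56, 0.297]
wrist_force: [-0.2, 0.1, -1.6]
width: 0.026
```

```bash
python3 -c "
from h import *
press('blue');delta(hov('blue',0),RT(TILT))"
```

```text
t 12.85 tcp [ 0.5441 -0.1813  0.2183] F [-0.2   0.07 -1.59] w 0.026
 shift [-0.0007  0.0001  0.0212] turn [ 0.0015 -0.0014  0.0016]
F [ 0.17  0.05 -1.51] along n (weight 1.6 added) 0.02
t 13.05 tcp [ 0.5445 -0.183   0.2174] F [-0.61  0.41 -0.81] w 0.0257
 shift [-0.0001 -0.0016  0.0205] turn [ 0.0015 -0.0004 -0.0008]
```

Emit:
{"method": "step_arm", "body": {
  "steps": [
    {"jaw": 0,"tx": 0,"ty": -0.0015,"tz": 0.007,"ax": 0.001,"ay": 0,"az": -0.001},
    {"jaw": 0,"tx": 0,"ty": -0.0015,"tz": 0.014,"ax": 0.001,"ay": 0,"az": -0.001},
    {"jaw": 0,"tx": 0,"ty": -0.0015,"tz": 0.018,"ax": 0.001,"ay": 0,"az": -0.001},
    {"jaw": 0,"tx": 0,"ty": -0.0015,"tz": 0.021,"ax": 0.001,"ay": 0,"az": -0.001},
    {"jaw": 0,"tx": 0,"ty": -0.0015,"tz": 0.023,"ax": 0.001,"ay": 0,"az": -0.001},
    {"jaw": 0,"tx": 0,"ty": -0.0015,"tz": 0.025,"ax": 0.001,"ay": 0,"az": -0.001},
    {"jaw": 0,"tx": 0,"ty": -0.0015,"tz": 0.025,"ax": 0.001,"ay": 0,"az": -0.001},
    {"jaw": 0,"tx": 0,"ty": -0.0015,"tz": 0.025,"ax": 0.001,"ay": 0,"az": -0.001}
  ]
}}

```text
time: 13.85
tool_pos: [0.5565, -0.1778, 0.1962]
ee_rot: [3.141, -0.558, 0.295]
wrist_force: [-3.9, 0.4, 0.6]
width: 0.0257
```

```bash
python3 -c "
from h import *
press('blue')"
```

```text
t 13.85 tcp [ 0.5565 -0.1778  0.1962] F [-3.94  0.38  0.58] w 0.0257
 shift [ 0.0001 -0.0001 -0.0044] turn [0.0005 0.0002 0.0004]
F [-3.58 -0.34  0.57] along n (weight 1.6 added) 3.75
```

Emit:
{"method": "step_arm", "body": {
  "steps": [
    {"jaw": 0,"tx": 0,"ty": 0,"tz": 0.0005,"ax": 0,"ay": 0,"az": 0},
    {"jaw": 0,"tx": 0,"ty": 0,"tz": 0.0005,"ax": 0,"ay": 0,"az": 0},
    {"jaw": 0,"tx": 0,"ty": 0,"tz": 0.0005,"ax": 0,"ay": 0,"az": 0},
    {"jaw": 0,"tx": 0,"ty": 0,"tz": 0.0005,"ax": 0,"ay": 0,"az": 0},
    {"jaw": 0,"tx": 0,"ty": 0,"tz": 0.0005,"ax": 0,"ay": 0,"az": 0}
  ]
}}

```text
time: 14.55
tool_pos: [0.5569, -0.1777, 0.1959]
ee_rot: [3.141, -0.559, 0.295]
wrist_force: [-4.1, -0.7, 0.6]
width: 0.0262
```

```bash
python3 -c "
from h import *
press('blue')
p,_=snapshot('scene');cv2.imwrite('pics/c7.png',cv2.resize(p[290:350,250:320],None,fx=9,fy=9,interpolation=2)[:,:,::-1])
delta([.5766,.1201,.315],RT())"
```

```text
t 14.55 tcp [ 0.5569 -0.1777  0.1959] F [-4.15 -0.72  0.63] w 0.0262
 shift [-0.     -0.0001 -0.0049] turn [ 0.0006 -0.0003  0.0003]
F [-4.02 -0.18  1.15] along n (weight 1.6 added) 4.44
t 14.8 tcp [ 0.5569 -0.1777  0.1959] F [-4.04 -0.72  1.11] w 0.0257
 shift [ 0.1526 -0.2792 -0.0453] turn [ 7.000e-04 -5.588e-01  2.000e-04]
```

View pics/c7.png

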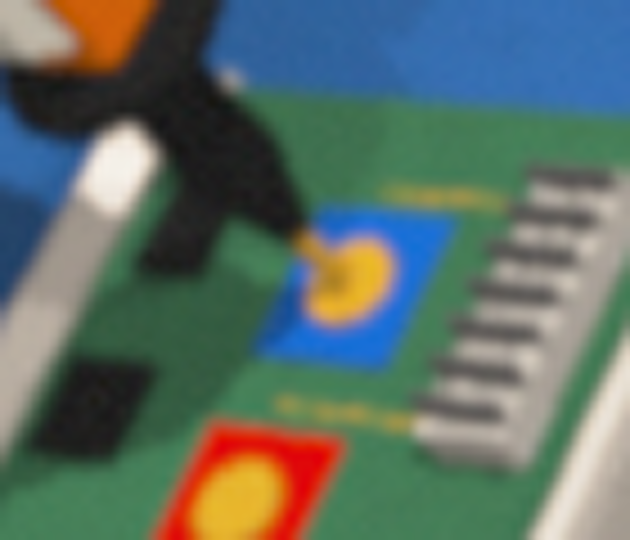

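Picture: tip on the blue disc (335,275), ~4.4 N. Retract along the normal, then back to the stand.

Emit:
{"method": "step_arm", "body": {
  "steps": [
    {"jaw": 0,"tx": 0,"ty": 0,"tz": -0.01,"ax": 0,"ay": 0,"az": 0},
    {"jaw": 0,"tx": 0,"ty": 0,"tz": -0.03,"ax": 0,"ay": 0,"az": 0},
    {"jaw": 0,"tx": 0,"ty": 0,"tz": -0.06,"ax": 0,"ay": 0,"az": 0},
    {"jaw": 0,"tx": 0,"ty": 0,"tz": -0.09,"ax": 0,"ay": 0,"az": 0},
    {"jaw": 0,"tx": 0,"ty": 0,"tz": -0.11,"ax": 0,"ay": 0,"az": 0},
    {"jaw": 0,"tx": 0,"ty": 0,"tz": -0.11,"ax": 0,"ay": 0,"az": 0}
  ]
}}

```text
time: 15.4
tool_pos: [0.5019, -0.1959, 0.2938]
ee_rot: [3.133, -0.564, 0.298]
wrist_force: [-0.0, -0.7, -1.4]
width: 0.0254
```

```bash
python3 -c "
from h import *
delta([.5766,.1201,.315],RT())"
```

```text
t 15.4 tcp [ 0.5019 -0.1959  0.2938] F [-0.04 -0.74 -1.4 ] w 0.0254
 shift [ 0.1501 -0.2808  0.0674] turn [ 7.700e-03 -5.642e-01  4.000e-04]
```

Emit:
{"method": "step_arm", "body": {
  "steps": [
    {"jaw": 0,"tx": 0.02,"ty": -0.03,"tz": 0.005,"ax": 0.001,"ay": -0.05,"az": 0},
    {"jaw": 0,"tx": 0.045,"ty": -0.07,"tz": 0.015,"ax": 0.002,"ay": -0.15,"az": 0},
    {"jaw": 0,"tx": 0.07,"ty": -0.115,"tz": 0.025,"ax": 0.003,"ay": -0.25,"az": 0},
    {"jaw": 0,"tx": 0.095,"ty": -0.16,"tz": 0.037,"ax": 0.004,"ay": -0.35,"az": 0},
    {"jaw": 0,"tx": 0.115,"ty": -0.2,"tz": 0.047,"ax": 0.005,"ay": -0.45,"az": 0},
    {"jaw": 0,"tx": 0.132,"ty": -0.235,"tz": 0.057,"ax": 0.007,"ay": -0.54,"az": 0},
    {"jaw": 0,"tx": 0.145,"ty": -0.265,"tz": 0.064,"ax": 0.0077,"ay": -0.564,"az": 0},
    {"jaw": 0,"tx": 0.15,"ty": -0.281,"tz": 0.0674,"ax": 0.0077,"ay": -0.564,"az": 0}
  ]
}}

```text
time: 16.2
tool_pos: [0.5776, 0.1246, 0.3118]
ee_rot: [-3.139, 0.003, 0.301]
wrist_force: [-0.1, -0.8, -2.3]
width: 0.0256
```

```bash
python3 -c "
from h import *
for _ in range(4):snapshot('scene')
delta([.5766,.1201,.255],RT())"
```

```text
t 16.4 tcp [0.5762 0.1195 0.3147] F [-0.42 -0.37 -0.81] w 0.0259
 shift [ 0.0006 -0.0005  0.0597] turn [ 0.0007 -0.0001 -0.    ]
```

Emit:
{"method": "step_arm", "body": {
  "steps": [
    {"jaw": 0,"tx": 0.0005,"ty": -0.0005,"tz": 0.015,"ax": 0,"ay": 0,"az": 0},
    {"jaw": 0,"tx": 0.0005,"ty": -0.0005,"tz": 0.035,"ax": 0,"ay": 0,"az": 0},
    {"jaw": 0,"tx": 0.0005,"ty": -0.0005,"tz": 0.05,"ax": 0,"ay": 0,"az": 0},
    {"jaw": 0,"tx": 0.0005,"ty": -0.0005,"tz": 0.065,"ax": 0,"ay": 0,"az": 0},
    {"jaw": 0,"tx": 0.0005,"ty": -0.0005,"tz": 0.08,"ax": 0,"ay": 0,"az": 0},
    {"jaw": 0,"tx": 0.0005,"ty": -0.0005,"tz": 0.095,"ax": 0,"ay": 0,"az": 0},
    {"jaw": 0,"tx": 0.0005,"ty": -0.0005,"tz": 0.105,"ax": 0,"ay": 0,"az": 0},
    {"jaw": 0,"tx": 0.0005,"ty": -0.0005,"tz": 0.11,"ax": 0,"ay": 0,"az": 0}
  ]
}}

```text
time: 17.2
tool_pos: [0.5761, 0.1199, 0.2031]
ee_rot: [3.141, 0.002, 0.295]
wrist_force: [-0.5, 0.6, -1.0]
width: 0.0258
```

```bash
python3 -c "
from h import *
for _ in range(4):snapshot('scene')
delta([.5767,.1201,.154],RT())"
```

```text
t 17.4 tcp [0.5769 0.1202 0.2053] F [-0.13  0.07 -1.97] w 0.0259
 shift [-0.0003  0.      0.0513] turn [ 0.0009 -0.0011  0.0003]
```

No side force, so it enters freely. Lower to just above home.

Emit:
{"method": "step_arm", "body": {
  "steps": [
    {"jaw": 0,"tx": 0,"ty": 0,"tz": 0.01,"ax": 0,"ay": 0,"az": 0},
    {"jaw": 0,"tx": 0,"ty": 0,"tz": 0.02,"ax": 0,"ay": 0,"az": 0},
    {"jaw": 0,"tx": 0,"ty": 0,"tz": 0.03,"ax": 0,"ay": 0,"az": 0},
    {"jaw": 0,"tx": 0,"ty": 0,"tz": 0.039,"ax": 0,"ay": 0,"az": 0},
    {"jaw": 0,"tx": 0,"ty": 0,"tz": 0.046,"ax": 0,"ay": 0,"az": 0},
    {"jaw": 0,"tx": 0,"ty": 0,"tz": 0.049,"ax": 0,"ay": 0,"az": 0},
    {"jaw": 0,"tx": 0,"ty": 0,"tz": 0.0505,"ax": 0,"ay": 0,"az": 0},
    {"jaw": 0,"tx": 0,"ty": 0,"tz": 0.0505,"ax": 0,"ay": 0,"az": 0}
  ]
}}

```text
time: 18.2
tool_pos: [0.577, 0.1202, 0.1548]
ee_rot: [3.141, -0.001, 0.295]
wrist_force: [-1.1, 0.6, -0.8]
width: 0.0257
```

```bash
python3 -c "
from h import *
for _ in range(4):snapshot('scene')
delta([.5767,.1201,.154],RT())"
```

```text
t 18.4 tcp [0.5773 0.1202 0.1554] F [ 0.36  0.77 -1.32] w 0.0255
 shift [-0.0006 -0.0001  0.0014] turn [ 0.0012 -0.0021  0.0002]
```

Emit:
{"method": "step_arm", "body": {
  "steps": [
    {"jaw": 0,"tx": 0,"ty": 0,"tz": 0.0007,"ax": 0,"ay": -0.002,"az": 0},
    {"jaw": 0,"tx": 0,"ty": 0,"tz": 0.0014,"ax": 0,"ay": -0.002,"az": 0},
    {"jaw": 0,"tx": 0,"ty": 0,"tz": 0.0018,"ax": 0,"ay": -0.002,"az": 0},
    {"jaw": 0,"tx": 0,"ty": 0,"tz": 0.0018,"ax": 0,"ay": -0.002,"az": 0}
  ]
}}

```text
time: 18.8
tool_pos: [0.5774, 0.1202, 0.154]
ee_rot: [3.14, -0.001, 0.295]
wrist_force: [-0.2, -1.0, 0.1]
width: 0.0258
```

```bash
python3 -c "
from h import *
F=[]
for _ in range(4):snapshot('scene');F.append(get_obs()['wrist_force'])
print(np.mean(F,0))
delta([.5767,.1201,.154],RT())"
```

```text
[-0.36439529  0.19183171  0.58461989]
t 19.0 tcp [0.5774 0.1202 0.154 ] F [0.07 0.12 0.82] w 0.0261
 shift [-0.0007 -0.0001 -0.    ] turn [ 0.0012 -0.0008  0.0002]
```

The rim now bears the weight (Fz −1.6 → +0.6). Release, then rise.

Emit:
{"method": "step_arm", "body": {
  "steps": [
    {"jaw": 0.3,"tx": 0,"ty": 0,"tz": 0,"ax": 0,"ay": 0,"az": 0},
    {"jaw": 0.4,"tx": 0,"ty": 0,"tz": 0,"ax": 0,"ay": 0,"az": 0},
    {"jaw": 0.6,"tx": 0,"ty": 0,"tz": 0,"ax": 0,"ay": 0,"az": 0},
    {"jaw": 0.9,"tx": 0,"ty": 0,"tz": 0,"ax": 0,"ay": 0,"az": 0},
    {"jaw": 0.9,"tx": 0,"ty": 0,"tz": 0,"ax": 0,"ay": 0,"az": 0},
    {"jaw": 0.9,"tx": 0,"ty": 0,"tz": 0,"ax": 0,"ay": 0,"az": 0},
    {"jaw": 0.9,"tx": 0,"ty": 0,"tz": 0,"ax": 0,"ay": 0,"az": 0},
    {"jaw": 0.9,"tx": 0,"ty": 0,"tz": 0,"ax": 0,"ay": 0,"az": 0}
  ]
}}

```text
time: 19.8
tool_pos: [0.5774, 0.1203, 0.1539]
ee_rot: [3.14, -0.001, 0.295]
wrist_force: [-0.1, -0.6, 0.3]
width: 0.0807
```

Emit:
{"method": "step_arm", "body": {
  "steps": [
    {"jaw": 0.9,"tx": 0,"ty": 0,"tz": -0.02,"ax": 0,"ay": 0,"az": 0},
    {"jaw": 0.9,"tx": 0,"ty": 0,"tz": -0.05,"ax": 0,"ay": 0,"az": 0},
    {"jaw": 0.9,"tx": 0,"ty": 0,"tz": -0.09,"ax": 0,"ay": 0,"az": 0},
    {"jaw": 0.9,"tx": 0,"ty": 0,"tz": -0.13,"ax": 0,"ay": 0,"az": 0},
    {"jaw": 0.9,"tx": -0.05,"ty": 0,"tz": -0.16,"ax": 0,"ay": 0,"az": 0},
    {"jaw": 0.9,"tx": -0.1,"ty": 0,"tz": -0.18,"ax": 0,"ay": 0,"az": 0},
    {"jaw": 0.9,"tx": -0.15,"ty": 0,"tz": -0.18,"ax": 0,"ay": 0,"az": 0},
    {"jaw": 0.9,"tx": -0.15,"ty": 0,"tz": -0.18,"ax": 0,"ay": 0,"az": 0}
  ]
}}

```text
time: 20.6
tool_pos: [0.4307, 0.0761, 0.3366]
ee_rot: [3.139, -0.005, 0.295]
wrist_force: [-0.1, -0.1, -0.2]
width: 0.0844
```

```bash
python3 - <<'E'
from h import *
z=np.load('/tmp/scene.npz');q0=hue(z['p']);_,_,W0=cloud('scene',z['p'],z['d'])
p,d,W=cloud('scene')
for w,pp in((W0,z['p']),(W,p)):
    H=hue(pp);M=np.zeros((480,640),bool);M[180:265,325:390]=True
    o=M&(H[...,0]>=5)&(H[...,0]<=16)&(H[...,1]>180)&(H[...,2]>100)
    f=M&(H[...,2]<70)&(abs(w[...,2]-.133)<.006)
    t=w[o&(w[...,2]>.186)];print(o.sum(),np.percentile(w[o][:,2],[2,98]),t.mean(0),'flange',f.sum(),w[f].mean(0))
for q in('meter','spool','bottle'):
    for r in silhouettes('scene',q)[:1]:print(q,np.round(r['rect']),round(r['confidence'],2))
o=get_obs();print(o['time'],o['tool_pos'],o['wrist_force'],o['width'])
cv2.imwrite('pics/end.png',p[:,:,::-1])
E
```

```text
293 [0.13268306 0.1931338 ] [0.57788156 0.11747735 0.1905022 ] flange 164 [0.58234982 0.11069379 0.13133281]
297 [0.13241299 0.19445709] [0.58611553 0.10544439 0.20752906] flange 172 [0.58342748 0.10972454 0.13105179]
meter [235. 202. 302. 261.] 0.57
spool [101. 376. 143. 412.] 0.6
20.8 [0.43441566 0.07691493 0.33341932] [ 0.02796443 -0.18134618  0.04904138] 0.08437133796646101
```

View pics/end.png

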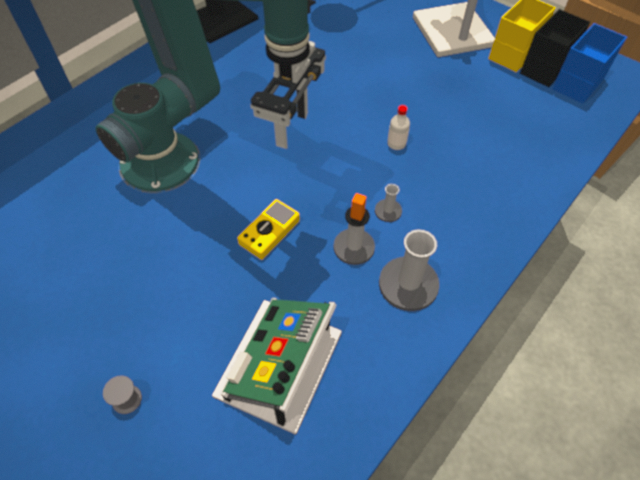

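The picture shows the probe upright in the middle stand (357,215). The meter, spool and bottle look unmoved and the arm is clear. One last check for odd depth readings, then hand in.

```bash
python3 - <<'E'
from h import *
p,d,W=cloud('scene');H=hue(p);M=np.zeros((480,640),bool);M[180:265,325:390]=True
o=M&(H[...,0]>=5)&(H[...,0]<=16)&(H[...,1]>180)&(H[...,2]>100)
t=W[o&(W[...,2]>.186)];print(len(t),np.median(t,0),np.percentile(W[o][:,2],98))
print(np.abs(get_obs()['qvel']).max(),[np.round(r['rect']) for r in silhouettes('scene','bottle')][:1])
print(close_job())
E
```

```text
101 [0.57868024 0.11632684 0.1909686 ] 0.19409174843657992
0.020791643251011908 [array([386., 104., 411., 149.])]
the job is handed in; nothing more can be done
None
```

The job is done and handed in at about 21 s; no verdict was reported. I took the probe from the middle-sized stand, pressed it square onto red, yellow and blue in that order, and put it back home.

- **Presses:** The held forces were about 3.8 N on red, 4.0 N on yellow and 4.4 N on blue, which is roughly 4–5 mm of spring travel. I judged the travel from force and advance, since the plunger itself was not measured. Pictures showed the tip on each brass disc.
- **Probe in its stand:** The flange height is within 1 mm of the start and the handle top (median position) within about 1.5 mm, and the rim was carrying the weight before I let go. The arm is about 0.2 m clear with no contact force.
- **Bystanders:** The meter, spool and bottle are in the same place in the image, to within 1–3 pixels.
- **Checks that disagreed:**
  - The two cameras differed by 4–6 mm. I trusted the scene camera more because it agreed with the grip pose and the tip.
  - One average of the final handle height came out too high because of stray depth pixels. The median on a fresh picture was normal, at 0.191 m.

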